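# Take the battery pack out of the bench tester

## Task

Take the battery pack out of the grey tester: slide the thumb latch on its front ledge to the left, as seen from its front, until the hinged cover springs open, then press the eject key fully down so that the rod lifts the pack out of its well. Lay the pack flat in the open metal tray, setting it down rather than dropping it, leave the cover open, and do not disturb the phone, bottle and spring clamp lying around.

Things in the scene. Friction and masses are not known exactly. Their poses are not given: they have to be found in the camera images.
- tester: Grey plastic bench instrument, 210 (x) x 110 (y) x 48 mm, fixed on the bench, yawed. Origin at the centre of its underside, z up, x from its front (latch end, towards the robot) to its rear (hinge end), y to its left. Its flat top face is 48 mm up; a black cover, 136 x 66 x 5 mm, lies on it over x = -50 to +86, y = -15 to +51 mm, above the battery well.
- well (a point): Centre of the battery well's mouth (x = +20, y = +18, z = 48 mm in the tester's frame). The well is 124 (tester's x) x 50 mm, 10.5 mm deep, under the cover; the pack lies in it flush with the top face, 2 mm clear all round. The knockout rod comes up through its floor.
- cover (a joint): Opening angle of the cover, rad: 0 shut (a little more by play), 1.9 fully open, standing up and leaning back. Its hinge lies along the tester's y at x = +90 mm, z = 51 mm. A spring throws it open to 1.9 by itself as soon as the latch frees it, and holds it there.
- latch (a joint): Travel of the thumb latch, m: 0 locked, 0.014 end stop; it slides to the tester's +y (left). The cover is freed at about 0.009. A light spring (1 N at rest, 2.6 N at the stop) pushes it back when let go; the cover stays open.
- latch_tab (a point): Middle of the latch's upright steel tab; moves with it. The tab is 20 (tester's x) x 14 (tester's y) mm and stands from 5 to 26 mm above the tester's top face (this point: 16 mm). At x = -80, y = +18 mm in the tester's frame when locked, on the front ledge, 30 mm before the cover's free edge; free space on both sides of it.
- eject_key (a joint): How far the eject key is pressed, m: 0 up, 0.016 fully down. It takes about 4 N and stays where it is left. It drives the knockout rod under the pack up by the same amount: with the key fully down the underside of the pack stands 5 mm above the tester's top face, resting level on the rod's 58 x 30 mm plate.
- key_top (a point): Centre of the top of the eject key, a white block 30 (tester's x) x 27 (tester's y) mm right of the cover, at x = -30, y = -36 mm in the tester's frame; its top is 18 mm above the tester's top face when up, 2 mm when fully down. It moves with the key.
- pack_center (a point): Centre (half-way up) of the loose battery pack, a black flat block 46 (x) x 120 (y) x 10 (z) mm, about 60 g; its long axis y lies along the tester's x as it starts. Once raised it is gripped from above across its 46 mm width.
- tray: Open aluminium tray, fixed on the bench, 190 (x) x 150 (y) x 20 mm outside, walls 4 mm thick; origin at the centre of its underside, z up; it may be yawed.
- tray_in (a point): Centre of the tray's inner floor (182 x 142 mm free), 4 mm above the bench.
- phone: Bystander: opened phone, 67 x 138 x 7 mm, lying on the bench; origin at the centre of its underside.
- bottle: Bystander: white plastic bottle, 59 x 58 x 122 mm, standing; origin at the centre of its underside.
- spring_clamp: Bystander: black spring clamp with orange ends, 43 x 84 x 10 mm, lying at the front edge of the bench; origin at the centre of its underside.

How it is judged:
By the outcome, as a careful person would: the job done as asked, in the order asked, and still so for the second after the job is handed in, with the robot touching nothing.
It also fails if it takes over 58 s, if anything falls off the work surface, if the arm or the gripper's body presses on something with over 40 N, if the wrist force passes 120 N, or if a joint passes its speed limit or range.

## Robot

A 7-joint arm with a two-finger parallel gripper is mounted at the origin on a cart in front of the work surface, level with it; the furniture and walls round the work are solid. World frame = base frame: x ahead of the robot, y to its left, z up, the work surface at z = 0. Lengths are in m, angles in rad, forces in N, time in s.
With the tool pointing down it reaches from about 0.375 to 0.925 m from the base axis. Payload 3.1 kg.
Tool frame: the origin (TCP) lies midway between the tips of the shut fingers; the grasp point (between the pads) lies 19 mm behind it (hold_point_z is the distance from the TCP to the grasp point, in m); z points along the fingers, y is the line along which they close (so a half turn about z gives the same grasp; the last joint's range is limited). The gripper opens to 85 mm and grips with 20 to 120 N. Pads are 22 mm wide; open, the fingers measure 114 mm over their backs; the gripper's body (76 mm by 85 mm) begins 54 mm behind the grasp point. The pads swing forward as they close: fully open they stand 13 mm farther back than shut.
Start: joints at [1.188, 0.383, 0.044, 1.598, -0.018, 1.161, -0.05], TCP at [0.183, -0.624, 0.231] pointing down, gripper open.
Joint ranges: [-2.61, 2.61], [-0.41, 2.15], [-1.48, 1.57], [0, 2.5], [-1.57, 4.71], [0.05, 1.97], [-2.85, 2.85]. Speed limits (rad/s): [2.79, 2.79, 3.14, 3.14, 3.14, 3.14, 3.14].

## Interface

Orientations are given as a unit quaternion [x, y, z, w].
In Python, from workcell import observe, capture, sign_off, hold_point_z gives the robot as it stands.
- The arm moves only by the shell command python3 -m jog 'ROWS' [OPENING]. ROWS is JSON, one flat list of numbers, 4 for each row, row after row: the shift along the tool's x, y, z as a fraction of full scale, then the turn about the tool's z as a fraction of full scale. A call has 1 to 12 rows; each row shifts and turns the commanded pose from where the row before left it, along the tool's axes as they then stand; what a row does not reach is not made up. Full scale, the value 1, is 0.03 m for a shift and 0.1 rad for a turn. A row lasts 1/8 s, in which the tool goes at most 62.5 mm and 10.7 degrees, less where a joint would pass 70% of its speed; a pose out of reach is approached as far as the arm can. A call with a number of a shift or a turn outside -1 to 1 is refused whole. A call with a gripper value outside its range is refused whole. OPENING is the opening, from 0 (shut) to 1 (fully open), set as the call begins (- or left out, the last holds). The fingers move at their own pace and stop on an object; the grip force is fixed at half the most. Time passes only in rows, so rows that do not move let the fingers close. It gives the time, the measured TCP pose, the force, the opening and the grip force at its end, in the units of the state.
- observe(): the state, without advancing time (a new reading comes with each control period).
- capture(name): name is "scene" or "top"; returns a dict with "image" (400x640x3 uint8, red, green, blue), "z_map" (400x640 float32, m along the optical axis (not along the pixel's ray), 0 where there is no reading), "fx", "fy", "cx", "cy" (pixels), "dist" ([k1, k2, p1, p2, k3] as OpenCV has them; the pictures are not rectified), "T" (4x4, takes a point from camera to world coordinates). Camera axes: x right, y down, z forward; pixel columns grow to the right and rows downward; lengths in m; the calibration is good to about 2 mm. A picture is of the moment at which its call begins.
- sign_off(): hands the job in; it is judged then, once.
The state is a dict: "time_s": time; "joint_pos": joint angles; "joint_velocities": joint speeds; "joint_efforts": joint torques, N m; "eef_pos": TCP position; "eef_rot": TCP orientation; "wrist_force": force on the tool from outside, world axes, zero at the start; "wrist_torque": the same for the moment, N m; "width": opening from 0.0 (shut) to 1.0 (fully open); "finger_force": force on a finger pad.
Only numpy, scipy, OpenCV 4.12 (cv2) and the standard library are available. Lean on these libraries where they do the work, as an engineer would, in place of code of your own. Each camera call takes 0.05 s, during which the arm holds its last target. There are 200 camera calls.

## Working session

There is one attempt and no reset: what is moved stays moved. The work goes in short steps, Python scripts to look and compute and a shell command to move; the robot and the scene stay as the last step left them, time stands still between calls to the robot, and variables do not carry over. Pictures are saved under pics/ and viewed, at most 10 in all, crops included, and the job is handed in when it is done.

```bash
mkdir -p pics; cat > h.py <<'E'
import numpy as np, cv2, json
from workcell import observe, capture, sign_off, hold_point_z
def pts(c):
    h,w=c["z_map"].shape
    u,v=np.meshgrid(np.arange(w),np.arange(h))
    K=np.array([[c["fx"],0,c["cx"]],[0,c["fy"],c["cy"]],[0,0,1.]])
    n=cv2.undistortPoints(np.stack([u,v],-1).reshape(-1,1,2).astype(float),K,np.array(c["dist"],float)).reshape(h,w,2)
    z=c["z_map"]
    P=np.dstack([n[...,0]*z,n[...,1]*z,z])@np.array(c["T"])[:3,:3].T+np.array(c["T"])[:3,3]
    P[z==0]=np.nan
    return P
E
python3 - <<'E'
from h import *
for n in ("scene","top"):
    c=capture(n); cv2.imwrite(f"pics/{n}1.png",c["image"][...,::-1]); np.save(f"pics/{n}1.npy",pts(c)); print(n,np.round(c["T"],3).tolist(),c["fx"])
o=observe(); print(o, hold_point_z)
E
```

```text
scene [[0.998, -0.056, 0.021, 0.51], [-0.059, -0.857, 0.512, -0.519], [-0.011, -0.512, -0.859, 0.947], [0.0, 0.0, 0.0, 1.0]] 361.63995976505026
top [[-0.003, -0.987, 0.158, 0.348], [-1.0, 0.008, 0.027, -0.023], [-0.028, -0.158, -0.987, 1.188], [0.0, 0.0, 0.0, 1.0]] 485.28390979530224
{'time_s': 0.1, 'joint_pos': array([ 1.18817095,  0.38377647,  0.04385059,  1.59942451, -0.01787531,
        1.16120207, -0.04990849]), 'joint_velocities': array([ 0.00036915, -0.00321946,  0.00086403, -0.00292725,  0.00130348,
       -0.00054992, -0.00123154]), 'joint_efforts': array([ 2.24145166e-03, -4.34728718e+01,  1.02901608e+00, -2.50453413e+01,
        1.08932916e-02,  5.48460230e-03, -1.02504126e-05]), 'eef_pos': array([ 0.18238511, -0.6229922 ,  0.22999449]), 'eef_rot': array([ 9.89870879e-01,  1.41965423e-01, -2.48236107e-04, -1.18322756e-03]), 'wrist_force': array([-0.2600695 ,  0.01474864,  0.83739363]), 'wrist_torque': array([0.02734663, 0.06585376, 0.01881666]), 'finger_force': 0.0, 'width': 0.9977138827400837} 0.0187
```

View pics/top1.png

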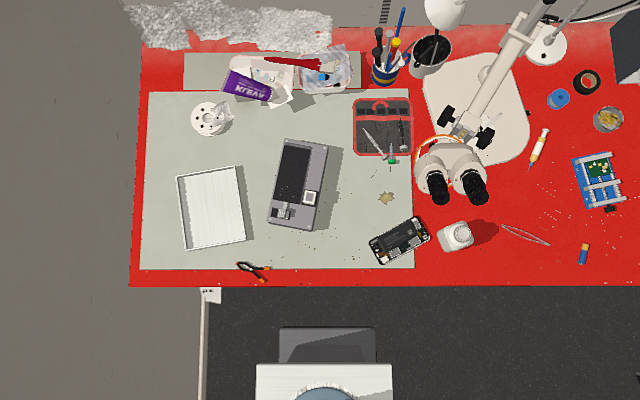

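View pics/scene1.png

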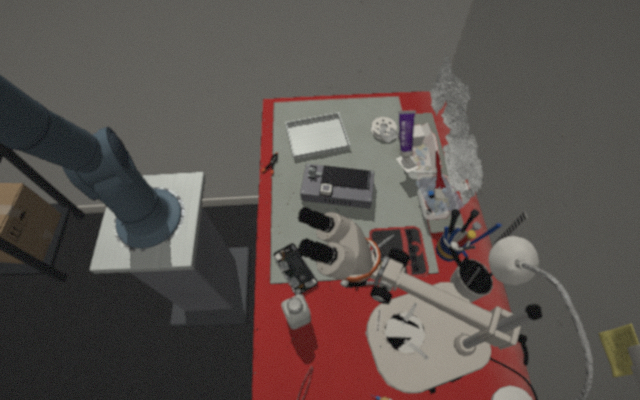

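The top view shows the tester at about (300,185), with its latch at (283,212) and key at (311,198). The tray is at (212,207), the phone at (399,240), the bottle at (455,237) and the clamp at (254,271). The microscope stands at (455,165). The scene view agrees with this.

```bash
cat > m.py <<'E'
from h import *
P=np.load("pics/top1.npy")
def reg(u0,u1,v0,v1): return P[v0:v1,u0:u1].reshape(-1,3)
def box(Q,lo,hi,name):
    Q=Q[(Q[:,2]>lo)&(Q[:,2]<hi)]
    r=cv2.minAreaRect((Q[:,:2]*1000).astype(np.float32)); print(name,len(Q),np.round(r[0],1),np.round(r[1],1),round(r[2],2),np.round(np.median(Q,0),4)); return r
T=reg(255,345,130,235)
box(T,.040,.058,"tester top")
box(T,.0505,.056,"cover")
box(reg(298,322,188,210),.060,.072,"key"); box(reg(268,298,200,222),.064,.08,"latch")
R=reg(170,255,155,258)
box(R,.014,.03,"tray rim"); box(R,.001,.010,"tray floor")
for n,a in dict(bottle=(430,480,215,255),scope=(415,500,125,210),scope2=(420,560,40,170),phone=(365,432,212,268),spool=(185,235,98,142),pouch=(350,415,95,170)).items():
    Q=reg(*a);Q=Q[Q[:,2]>.012]; 
    if len(Q): print(n,np.round(np.nanmin(Q,0),3),np.round(np.nanmax(Q,0),3))
for uv in [(300,150),(283,212),(311,198),(212,207),(315,158)]: print(uv,np.round(P[uv[1],uv[0]],4))
E
python3 m.py
```

```text
tester top 3655 [574.7  61.2] [110.8 211. ] 78.61 [0.5761 0.0618 0.0504]
cover 1558 [572.8  60.9] [107.9 204.9] 78.68 [0.5879 0.0734 0.0532]
key 145 [537.8  31.6] [26.9 29.8] 77.99 [0.5373 0.0323 0.0658]
latch 58 [499.   94.2] [14.6 19.8] 77.98 [0.4983 0.0945 0.0739]
tray rim 531 [522.1 276.6] [191.2 150.6] 9.76 [0.5241 0.2815 0.0194]
tray floor 5004 [529.3 279. ] [261.6 214.4] 0.91 [0.5215 0.2782 0.0039]
bottle [ 0.41  -0.34   0.012] [ 0.477 -0.273  0.124]
scope [ 0.472 -0.434  0.018] [ 0.722 -0.177  0.376]
scope2 [ 0.541 -0.601  0.012] [ 0.946 -0.184  0.337]
phone [ 0.382 -0.254  0.012] [ 0.492 -0.11   0.015]
spool [0.708 0.223 0.012] [0.795 0.333 0.032]
pouch [ 0.553 -0.208  0.012] [ 0.739 -0.11   0.281]
(300, 150) [0.6539 0.0547 0.0537]
(283, 212) [0.5005 0.0925 0.0741]
(311, 198) [0.534  0.0276 0.0678]
(212, 207) [0.5244 0.2771 0.0013]
(315, 158) [0.6352 0.0188 0.0476]
```

Tester: centre (0.5747, 0.0612), yaw -11.4°. The latch and key match to within 1 mm. Tray: centre (0.522, 0.277), yaw 9.8°. I'll turn the tool by +0.483 rad so its x matches the tester's x and its y the tester's -y, then swing round the microscope and bottle.

```bash
cat > w.py <<'E'
# rows needed to reach tester-local/world targets, in tool axes (full-scale units)
import sys
from h import *
from scipy.spatial.transform import Rotation as R
o=observe(); p=o["eef_pos"]; M=R.from_quat(o["eef_rot"]).as_matrix()
a=np.deg2rad(-11.4); C=np.array([.5747,.0612]); A=np.array([[np.cos(a),-np.sin(a)],[np.sin(a),np.cos(a)]])
print("t",round(o["time_s"],2),"tcp",np.round(p,4),"local mm",np.round(A.T@(p[:2]-C)*1000,1),"yaw",round(np.degrees(np.arctan2(M[1,0],M[0,0])),2),"tilt",np.round(M[:2,2],4),"w",round(o["width"],3),"F",np.round(o["wrist_force"],1))
if len(sys.argv)>4:
    x,y,z=map(float,sys.argv[2:5])
    g=np.array([x,y,z]) if sys.argv[1]=="w" else np.r_[C+A@np.array([x,y])/1000,z]
    print("units",np.round(M.T@(g-p)/.03,2))
E
python3 -m jog '[0,0,0,1,0,0,0,1,0,0,0,1,0,0,0,1,0,0,0,0.83,0.17,-0.98,0,0,0.17,-0.98,0,0,0.17,-0.98,0,0,0.17,-0.98,0,0,0.17,-0.98,0,0,0.17,-0.98,0,0,0.17,-0.98,0,0]' 0
python3 w.py w .35 -.18 .23
```

```text
time_s: 1.6
eef_pos: [0.2582, -0.4277, 0.2307]
eef_rot: [0.995, -0.099, -0.0, -0.0]
wrist_force: [0.1, -0.3, -0.1]
width: -0.001
finger_force: 0.0
t 1.6 tcp [ 0.2582 -0.4277  0.2307] local mm [-213.6 -541.8] yaw -11.35 tilt [-0.0006  0.0009] w -0.001 F [ 0.1 -0.3 -0.1]
units [ 1.38 -8.7   0.03]
```

```bash
python3 -m jog '[0.15,-0.97,0,0,0.15,-0.97,0,0,0.15,-0.97,0,0,0.15,-0.97,0,0,0.15,-0.97,0,0,0.15,-0.97,0,0,0.15,-0.97,0,0,0.15,-0.97,0,0,0.15,-0.97,0,0,0.3,-0.95,0,0,0.3,-0.95,0,0,0.3,-0.95,0,0]'
python3 w.py t -85 -14 .12
```

```text
time_s: 3.1
eef_pos: [0.3926, -0.1008, 0.2309]
eef_rot: [0.995, -0.099, -0.0, 0.0]
wrist_force: [0.3, -0.4, 0.7]
width: -0.004
finger_force: 0.0
t 3.1 tcp [ 0.3926 -0.1008  0.2309] local mm [-146.5 -194.8] yaw -11.36 tilt [-0.0007  0.    ] w -0.004 F [ 0.3 -0.4  0.7]
units [ 2.06 -6.03  3.69]
```

```bash
python3 - <<'E'
from h import *
c=capture("top"); P=pts(c)
print(np.nanmax(P[60:230,400:560,2]))
E
```

```text
0.5910340212016628
```

```bash
python3 -m jog '[0.29,-0.86,0.53,0,0.29,-0.86,0.53,0,0.29,-0.86,0.53,0,0.29,-0.86,0.53,0,0.3,-0.86,0.53,0,0.3,-0.86,0.53,0,0.3,-0.87,0.53,0,0,0,0,0,0,0,0.7,0,0,0,0.7,0,0,0,0.63,0,0,0,0,0]'
python3 w.py t -85 -14 .058
python3 - <<'E'
from h import *
c=capture("top"); cv2.imwrite("pics/top2.png",cv2.resize(c["image"][130:260,220:360,::-1],None,fx=4,fy=4))
c=capture("scene"); cv2.imwrite("pics/sc2.png",cv2.resize(c["image"][130:230,270:400,::-1],None,fx=5,fy=5))
E
```

```text
time_s: 4.65
eef_pos: [0.4872, 0.0623, 0.0577]
eef_rot: [0.995, -0.099, -0.002, 0.001]
wrist_force: [0.5, -0.2, 0.5]
width: 0.006
finger_force: 0.0
t 4.65 tcp [0.4872 0.0623 0.0577] local mm [-86.  -16.2] yaw -11.4 tilt [-0.0038 -0.0008] w 0.006 F [ 0.5 -0.2  0.5]
units [ 0.03 -0.07 -0.01]
```

View pics/sc2.png

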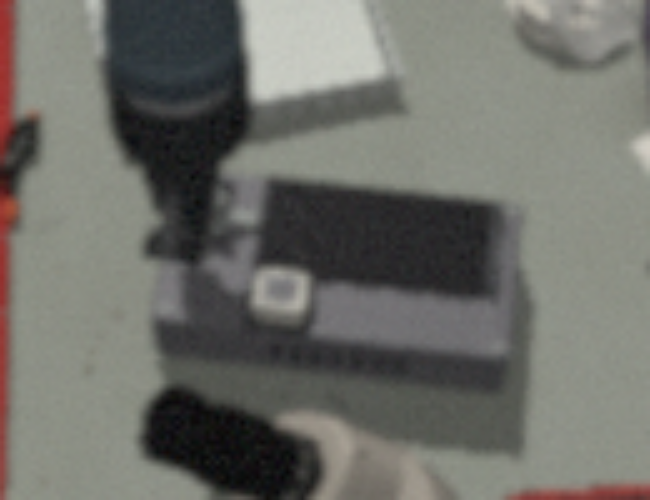

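The fingers are down on the ledge just right of the latch tab, at about crop (190,250), with the cover at (380,235) still shut. Now I'll push left in steps.

```bash
python3 -m jog '[0,-0.2,0,0,0,-0.2,0,0,0,-0.15,0,0,0,0,0,0]'; python3 w.py; python3 -m jog '[0,-0.15,0,0,0,-0.15,0,0,0,0,0,0]';  python3 w.py
python3 - <<'E'
from h import *
c=capture("top"); P=pts(c); print(np.nanmax(P[130:200,265:335,2]))
E
```

```text
time_s: 5.25
eef_pos: [0.4928, 0.0799, 0.0595]
eef_rot: [0.995, -0.099, 0.001, -0.0]
wrist_force: [-0.4, -0.8, 1.1]
width: -0.002
finger_force: 0.5
t 5.25 tcp [0.4928 0.0799 0.0595] local mm [-84.    2.2] yaw -11.32 tilt [0.0011 0.    ] w -0.002 F [-0.4 -0.8  1.1]
time_s: 5.62
eef_pos: [0.4941, 0.0877, 0.0591]
eef_rot: [0.995, -0.099, -0.0, 0.001]
wrist_force: [0.2, -4.4, 2.5]
width: -0.001
finger_force: 2.0
t 5.62 tcp [0.4941 0.0877 0.0591] local mm [-84.3  10.1] yaw -11.37 tilt [-0.0003 -0.0012] w -0.001 F [ 0.2 -4.4  2.5]
0.47982427583630716
```

```bash
python3 -m jog '[0,-0.07,0,0,0,0,0,0]';  python3 w.py
python3 - <<'E'
from h import *
c=capture("scene"); cv2.imwrite("pics/sc3.png",cv2.resize(c["image"][110:220,270:400,::-1],None,fx=5,fy=5))
E
```

```text
time_s: 5.92
eef_pos: [0.4941, 0.0879, 0.0591]
eef_rot: [0.995, -0.1, -0.001, 0.002]
wrist_force: [-0.6, -6.4, 4.5]
width: -0.0
finger_force: 3.6
t 5.92 tcp [0.4941 0.0879 0.0591] local mm [-84.3  10.3] yaw -11.45 tilt [-0.0016 -0.0036] w -0.0 F [-0.6 -6.4  4.5]
```

View pics/sc3.png

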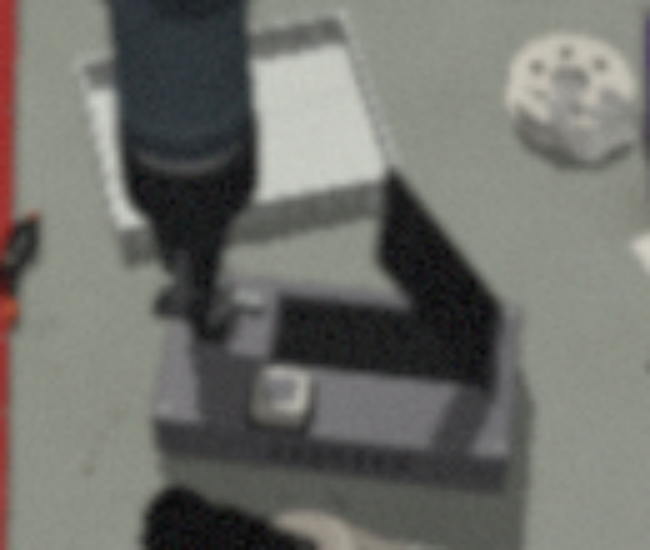

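The cover stands open at crop (440,270), with the black pack exposed in the well at (350,335). I'll back off, rise, move over the key at (283,395) and come down towards it.

```bash
python3 -m jog '[0,0.4,0,0,0,0.4,0,0,0,0,-0.8,0,0,0,-0.7,0,0.6,0.25,0,0,0.6,0.25,0,0,0.6,0.25,0,0,0,0,0,0]';  python3 w.py t -30 -36 .07
```

```text
time_s: 6.98
eef_pos: [0.5396, 0.0323, 0.1033]
eef_rot: [0.995, -0.101, -0.0, -0.0]
wrist_force: [-0.2, -0.6, -0.9]
width: -0.001
finger_force: 0.0
t 6.97 tcp [0.5396 0.0323 0.1033] local mm [-28.7 -35.3] yaw -11.57 tilt [-0.0005  0.0003] w -0.001 F [-0.2 -0.6 -0.9]
units [-0.04  0.02  1.11]
```

```bash
python3 -m jog '[-0.04,0.02,0.6,0,0,0,0.5,0,0,0,0.2,0,0,0,0.2,0,0,0,0.2,0,0,0,0,0]';  python3 w.py t -30 -36 .05;  python3 -m jog '[0,0,0.08,0,0,0,0,0]';  python3 w.py t -30 -36 .05
```

```text
time_s: 7.72
eef_pos: [0.5375, 0.0341, 0.0528]
eef_rot: [0.995, -0.099, 0.001, -0.0]
wrist_force: [0.1, -0.1, 0.1]
width: 0.001
finger_force: 0.0
t 7.72 tcp [0.5375 0.0341 0.0528] local mm [-31.1 -34. ] yaw -11.33 tilt [0.0016 0.0004] w 0.001 F [ 0.1 -0.1  0.1]
units [0.04 0.07 0.09]
time_s: 7.98
eef_pos: [0.5381, 0.0339, 0.0511]
eef_rot: [0.995, -0.099, 0.001, -0.0]
wrist_force: [0.7, 0.1, -0.4]
width: 0.001
finger_force: 0.4
t 7.97 tcp [0.5381 0.0339 0.0511] local mm [-30.5 -34. ] yaw -11.36 tilt [0.0025 0.0004] w 0.001 F [ 0.7  0.1 -0.4]
units [0.02 0.07 0.04]
```

```bash
python3 -m jog '[0,0,0.08,0,0,0,0,0]';  python3 w.py;  python3 -m jog '[0,0,0.08,0,0,0,0,0]';  python3 w.py; python3 -m jog '[0,0,0.08,0,0,0,0,0]';  python3 w.py
```

```text
time_s: 8.22
eef_pos: [0.5381, 0.0339, 0.0501]
eef_rot: [0.995, -0.099, 0.001, 0.0]
wrist_force: [-2.6, 0.1, 9.9]
width: 0.001
finger_force: 5.1
t 8.22 tcp [0.5381 0.0339 0.0501] local mm [-30.5 -33.9] yaw -11.36 tilt [ 0.0019 -0.0007] w 0.001 F [-2.6  0.1  9.9]
time_s: 8.48
eef_pos: [0.5383, 0.034, 0.0499]
eef_rot: [0.995, -0.099, 0.001, 0.001]
wrist_force: [-7.2, -0.5, 24.2]
width: -0.002
finger_force: 12.3
t 8.47 tcp [0.5383 0.034  0.0499] local mm [-30.3 -33.9] yaw -11.37 tilt [ 0.0013 -0.0022] w -0.002 F [-7.2 -0.5 24.2]
time_s: 8.72
eef_pos: [0.5383, 0.034, 0.0497]
eef_rot: [0.995, -0.099, 0.0, 0.002]
wrist_force: [-12.6, -1.2, 39.1]
width: 0.003
finger_force: 19.4
t 8.72 tcp [0.5383 0.034  0.0497] local mm [-30.3 -33.8] yaw -11.37 tilt [ 0.0005 -0.0038] w 0.003 F [-12.6  -1.2  39.1]
```

Firm stop at 50 mm, so the key is fully down. I'll rise, move over the pack with the gripper opened to 0.75, and check the pack's height.

```bash
python3 -m jog '[0,0,-0.7,0,0,0,-0.9,0,0,0,-0.9,0,0,0,-0.9,0,-0.8,0.8,-0.5,0,-0.9,0.9,0,0,-0.9,0.9,0,0,-0.9,0.9,0,0,0,0,0,0]' 0.75; python3 w.py t 20 18 .1
python3 - <<'E'
from h import *
c=capture("top"); P=pts(c); cv2.imwrite("pics/top4.png",cv2.resize(c["image"][110:250,170:370,::-1],None,fx=4,fy=4))
a=np.deg2rad(-11.4); A=np.array([[np.cos(a),-np.sin(a)],[np.sin(a),np.cos(a)]])
L=P.copy(); L[...,:2]=(P[...,:2]-[.5747,.0612])@A; L*=1000
q=L[np.isfinite(L[...,2])]
s=q[(abs(q[:,0]-10)<80)&(abs(q[:,1]-18)<40)&(q[:,2]>57)&(q[:,2]<70)]
print(len(s),np.median(s,0),np.percentile(s,[2,98],axis=0)); r=cv2.minAreaRect(s[:,:2].astype(np.float32)); print(r)
k=q[(abs(q[:,0]+30)<10)&(abs(q[:,1]+36)<8)]; print("key",np.median(k,0))
E
```

```text
time_s: 9.85
eef_pos: [0.4101, -0.0505, 0.1595]
eef_rot: [0.995, -0.101, -0.001, 0.001]
wrist_force: [1.0, 0.2, 0.5]
width: 0.752
finger_force: 0.0
t 9.85 tcp [ 0.4101 -0.0505  0.1595] local mm [-139.3 -142.1] yaw -11.6 tilt [-0.003  -0.0018] w 0.752 F [1.  0.2 0.5]
units [ 5.3  -5.36  1.96]
983 [19.54439437 17.46840601 62.92994885] [[-39.01802012  -4.9127068   58.24450802]
 [ 78.74854753  39.71305254  67.42235038]]
((12.104446411132812, 16.310392379760742), (58.484535217285156, 155.49771118164062), 89.71260070800781)
key [-30.3101896  -36.06281871  50.35098387]
```

View pics/top4.png

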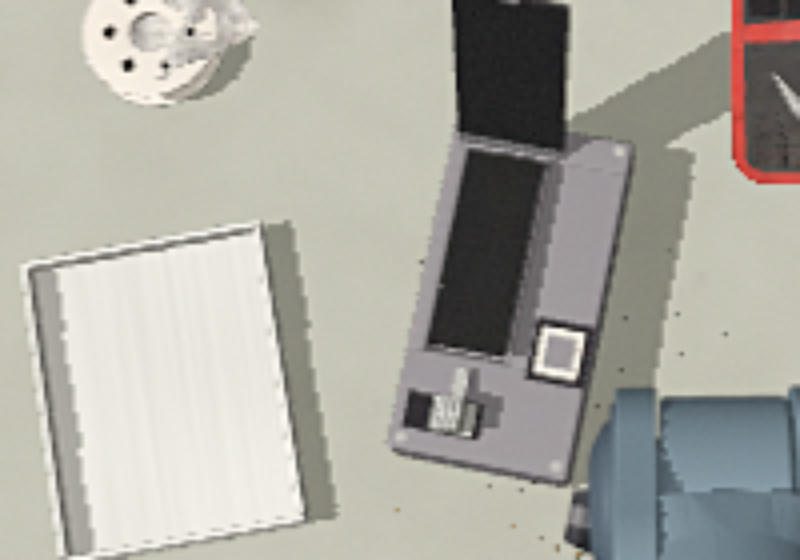

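The key is down (50 mm) and the pack is raised and level, with its top at 63 mm and its centre at local (19.5, 17.5), crop (487,255). The cover is open and the arm is clear. Now to move over the pack and down.

```bash
python3 -m jog '[0.75,-0.77,0,0,0.75,-0.77,0,0,0.75,-0.77,0,0,0.75,-0.77,0,0,0.75,-0.77,0,0,0.75,-0.77,0,0,0.77,-0.72,0,0,0,0,0.7,0,0,0,0.7,0,0,0,0.6,0,0,0,0,0,0,0,0,0]'; python3 w.py t 19.5 17.5 .05
```

```text
time_s: 11.4
eef_pos: [0.5998, 0.0773, 0.1007]
eef_rot: [0.995, -0.099, 0.0, 0.0]
wrist_force: [0.3, -0.0, 0.6]
width: 0.751
finger_force: 0.0
t 11.4 tcp [0.5998 0.0773 0.1007] local mm [21.5 20.8] yaw -11.38 tilt [ 0.0004 -0.0001] w 0.751 F [ 0.3 -0.   0.6]
units [-0.07  0.11  1.69]
```

```bash
python3 -m jog '[-0.07,0.11,0.3,0,0,0,0.5,0,0,0,0.5,0,0,0,0.36,0,0,0,0,0,0,0,0,0]'; python3 w.py t 19.5 17.5 .05
```

```text
time_s: 12.15
eef_pos: [0.5974, 0.075, 0.0508]
eef_rot: [0.995, -0.099, 0.0, -0.0]
wrist_force: [0.7, -0.3, -0.1]
width: 0.749
finger_force: 0.0
t 12.15 tcp [0.5974 0.075  0.0508] local mm [19.5 18.1] yaw -11.34 tilt [0.0005 0.0003] w 0.749 F [ 0.7 -0.3 -0.1]
units [-0.    0.02  0.03]
```

```bash
python3 -m jog '[0,0.02,0.06,0,0,0,0,0]'; python3 -m jog '[0,0,0,0,0,0,0,0,0,0,0,0,0,0,0,0,0,0,0,0]' 0.3; python3 w.py;python3 -m jog '[0,0,0,0,0,0,0,0,0,0,0,0]' 0.3
```

```text
time_s: 12.4
eef_pos: [0.5972, 0.0741, 0.0492]
eef_rot: [0.995, -0.099, 0.0, 0.0]
wrist_force: [-0.8, 0.5, -0.7]
width: 0.752
finger_force: 0.0
time_s: 13.02
eef_pos: [0.5972, 0.0741, 0.0491]
eef_rot: [0.995, -0.099, 0.0, 0.0]
wrist_force: [0.4, -1.1, 2.1]
width: 0.522
finger_force: 63.9
t 13.03 tcp [0.5972 0.0741 0.0491] local mm [19.5 17.1] yaw -11.36 tilt [ 0.0004 -0.    ] w 0.522 F [ 0.4 -1.1  2.1]
time_s: 13.4
eef_pos: [0.5971, 0.0742, 0.049]
eef_rot: [0.995, -0.099, 0.0, -0.0]
wrist_force: [0.0, -0.0, 2.0]
width: 0.519
finger_force: 63.9
```

```bash
python3 -m jog '[0,0,-0.2,0,0,0,-0.4,0,0,0,-0.6,0,0,0,-0.7,0,0,0,-0.7,0,0,0,-0.4,0,0,0,0,0]'; python3 w.py w .522 .277 .14
python3 - <<'E'
from h import *
c=capture("scene"); cv2.imwrite("pics/sc5.png",cv2.resize(c["image"][90:220,260:400,::-1],None,fx=4,fy=4))
E
```

```text
time_s: 14.28
eef_pos: [0.598, 0.0744, 0.1406]
eef_rot: [0.995, -0.099, 0.002, -0.0]
wrist_force: [0.3, -0.4, -0.2]
width: 0.518
finger_force: 63.6
t 14.28 tcp [0.598  0.0744 0.1406] local mm [20.3 17.5] yaw -11.36 tilt [0.0031 0.0002] w 0.518 F [ 0.3 -0.4 -0.2]
units [-3.81 -6.12  0.01]
```

View pics/sc5.png

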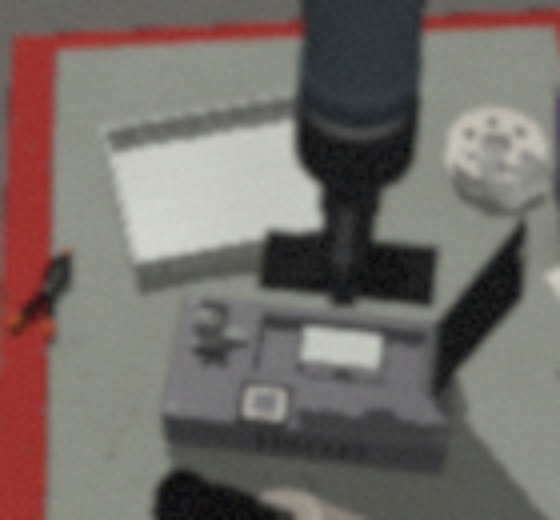

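The pack, at crop (350,265), hangs level in the gripper above the bare rod plate, and the cover is still open at (485,305). Next, move to the tray and align with it.

```bash
python3 -m jog '[-0.4,-0.5,0,0,-0.5,-0.75,0,0,-0.5,-0.8,0,0,-0.5,-0.8,0,0,-0.5,-0.8,0,0,-0.5,-0.8,0,0,-0.5,-0.8,0,0,-0.41,-0.6,0,0,0,-0.27,0,-0.8,0,0,0,-1,0,0,0,-1,0,0,0,-0.9]'; python3 -m jog '[0,0,0,0,0,0,0,0]'; python3 w.py w .522 .277 .03
```

```text
time_s: 15.82
eef_pos: [0.5188, 0.2778, 0.1377]
eef_rot: [0.996, 0.088, -0.001, 0.0]
wrist_force: [-1.1, -0.2, -0.3]
width: 0.521
finger_force: 63.5
time_s: 16.08
eef_pos: [0.52, 0.2772, 0.1383]
eef_rot: [0.996, 0.086, -0.001, 0.0]
wrist_force: [-0.2, 1.4, -0.5]
width: 0.517
finger_force: 63.5
t 16.07 tcp [0.52   0.2772 0.1383] local mm [-96.3 200.9] yaw 9.84 tilt [-0.0013 -0.0002] w 0.517 F [-0.2  1.4 -0.5]
units [0.07 0.02 3.61]
```

```bash
python3 -m jog '[0,0,0.7,0,0,0,0.9,0,0,0,0.9,0,0,0,0.8,0,0,0,0.5,0,0,0,0.3,0,0,0,0.15,0,0,0,0,0,0,0,0,0]'; python3 w.py; python3 -m jog '[0,0,0.1,0,0,0,0,0]'|grep -E "eef_pos|wrist"; python3 -m jog '[0,0,0.08,0,0,0,0,0]'|grep -E "eef_pos|wrist"
```

```text
time_s: 17.2
eef_pos: [0.5217, 0.2771, 0.0122]
eef_rot: [0.996, 0.086, 0.001, -0.0]
wrist_force: [0.6, -0.1, -0.9]
width: 0.522
finger_force: 63.6
t 17.2 tcp [0.5217 0.2771 0.0122] local mm [-94.6 201.2] yaw 9.84 tilt [0.0015 0.0008] w 0.522 F [ 0.6 -0.1 -0.9]
eef_pos: [0.5211, 0.2766, 0.0084]
wrist_force: [-0.8, -0.4, -0.1]
eef_pos: [0.5209, 0.2766, 0.0057]
wrist_force: [0.0, 0.3, -0.5]
```

```bash
for i in 1; do python3 -m jog '[0,0,0.08,0,0,0,0,0]'|grep -E "eef_pos|wrist";python3 -m jog '[0,0,0.06,0,0,0,0,0]'|grep -E "eef_pos|wrist"; python3 -m jog '[0,0,0.04,0,0,0,0,0]'|grep -E "eef_pos|wrist"; done
```

```text
eef_pos: [0.5209, 0.2766, 0.0033]
wrist_force: [-0.2, -0.4, -1.3]
eef_pos: [0.5212, 0.2768, 0.0023]
wrist_force: [-1.8, -0.9, 3.3]
eef_pos: [0.5212, 0.2768, 0.0022]
wrist_force: [-2.2, -3.2, 10.4]
```

Contact at about 10 N: the pack is on the floor. Release and rise.

```bash
python3 -m jog '[0,0,0,0,0,0,0,0,0,0,0,0,0,0,0,0]' 0.75; python3 -m jog '[0,0,-0.3,0,0,0,-0.6,0,0,0,-0.9,0,0,0,-0.9,0,0,0,-0.9,0,-0.8,0.3,-0.9,0,-0.9,0.9,-0.5,0,-0.9,0.9,0,0,-0.7,0.9,0,0,-0.4,0.9,0,0,0,0.9,0,0,0,0,0,0]'
python3 - <<'E'
from h import *
c=capture("top"); P=pts(c); cv2.imwrite("pics/top6.png",c["image"][80:300,140:500,::-1].repeat(2,0).repeat(2,1))
q=P[155:258,170:255].reshape(-1,3); a=np.deg2rad(9.8)
l=(q[:,:2]-[.522,.277])@np.array([[np.cos(a),-np.sin(a)],[np.sin(a),np.cos(a)]])
s=q[(abs(l[:,0])<80)&(abs(l[:,1])<60)&(q[:,2]>.009)&(q[:,2]<.03)]
print(len(s),np.percentile(s[:,2],[2,50,98]),cv2.minAreaRect((s[:,:2]*1000).astype(np.float32)))
E
```

```text
time_s: 18.95
eef_pos: [0.521, 0.2766, 0.0003]
eef_rot: [0.996, 0.086, -0.0, 0.0]
wrist_force: [-0.9, -0.1, -0.5]
width: 0.751
finger_force: 0.0
time_s: 20.45
eef_pos: [0.4369, 0.1137, 0.1516]
eef_rot: [0.996, 0.084, 0.001, 0.001]
wrist_force: [-0.2, -0.2, 0.1]
width: 0.749
finger_force: 0.0
898 [0.00923249 0.01532771 0.02357988] ((522.1506958007812, 277.4617919921875), (191.8504638671875, 151.04884338378906), 9.710570335388184)
```

View pics/top6.png

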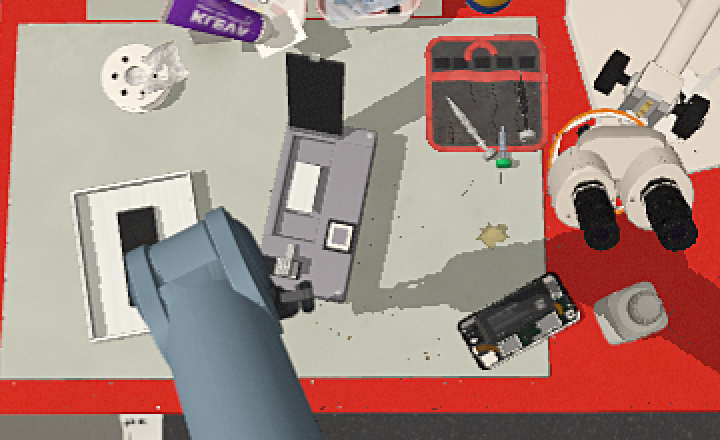

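The pack lies flat in the tray at picture (140,250), its top at about 15 mm against the expected 14 mm. The cover is open at (315,90), and the phone (518,320) and bottle (630,312) have not moved. The clamp is hidden behind the arm, but nothing went near it. The gripper is clear, so I'm handing in.

```bash
python3 -c "
from workcell import sign_off
print(sign_off())"
```

```text
the job is handed in; nothing more can be done
None
```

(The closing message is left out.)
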